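Stopper the stain flask and light the seal with the inspection lamp

ROBOT

A 6-joint arm with a two-finger parallel gripper is mounted at the origin on the work surface. World frame = base frame: x ahead of the robot, y to its left, z up, the work surface at z = 0. Lengths are in mm, angles in rad, forces in N, time in s.
With the tool pointing down it reaches from about 400 to 925 mm from the base axis. Payload 12.5 kg.
Tool frame: the origin (TCP) lies midway between the tips of the shut fingers; the grasp point (between the pads) lies env.grasp_offset behind it (env.grasp_offset is the distance from the TCP to the grasp point, in mm); x points along the fingers, y is the direction in which the jaws open and shut, and the axes are right-handed (so a half turn about x gives the same grasp; the last joint's range is limited). The gripper opens to 95 mm and grips with 3 to 60 N. Pads are 20 mm wide; open, the fingers measure 119 mm over their backs; the gripper's body (75 mm by 180 mm) begins 59 mm behind the grasp point.
Start: joints at [1.173, 0.491, 1.559, -0, 1.092, -0.106], TCP at [179.781, 598.603, 214.661] pointing down, gripper open.
Joint ranges: [-3.1, 3.1], [-0.84, 2.19], [0.05, 2.79], [-1.13, 4.28], [0.06, 2.93], [-2.69, 2.69]. Speed limits (rad/s): [2.22, 2.22, 2.79, 3.14, 3.14, 3.14].

INTERFACE

Orientations are given as [roll, pitch, yaw] about the fixed x, y, z axes, in that order (R = Rz(yaw) Ry(pitch) Rx(roll)).
In Python, from cell import env gives the robot as it stands.
- The arm moves only by the tool apply_moves, never from a script. Its arguments are lists of equal length, an entry for each row: "offset": the shift along the world's x, y, z in units of 25 mm (1.0 is 25 mm), a list of three; "yaw": the turn about the world's z in units of 6 degrees (1.0 is 6 degrees); "jaw": the closure, from -1 (fully open) to 1 (shut), so that 0 is half open. A call has 1 to 20 rows; each row is the pose to reach, as a shift and turn from the pose measured when the call began; what a row does not reach only later rows make up. A row lasts 1/8 s, in which the tool goes at most 62.5 mm and 10.7 degrees, less where a joint would pass 70% of its speed; a pose out of reach is approached as far as the arm can. A call with a gripper value outside its range is refused whole. The fingers move at their own pace and stop on an object; the grip force is fixed at half the most. Time passes only in rows, so rows that repeat a pose let the fingers close. It gives the time, the measured TCP pose, the force and the opening at its end, in the units of the state.
- env.state(): the state, without advancing time (a new reading comes with each control period).
- env.read_camera(name): name is "scene" or "side" or "wrist"; returns a dict with "frame" (480x640x3 uint8, red, green, blue), "fx", "fy", "cx", "cy" (pixels), "distortion" ([k1, k2, p1, p2, k3] as OpenCV has them; the pictures are not rectified), "xyz" and "rotation" of the camera in the world; the wrist camera has in their place "hand_eye" (4x4, takes a point from camera to tool coordinates, whose origin is the TCP and whose axes are the tool frame's). Camera axes: x right, y down, z forward; pixel columns grow to the right and rows downward; lengths in mm; the calibration is good to about 2 mm. A picture is of the moment at which its call begins: read the wrist's pose just before it. There is no depth.
- env.job_done(): hands the job in, once; it reports no verdict.
The state is a dict: "t": time; "joints": joint angles; "qvel": joint speeds; "tau": joint torques, N m; "eef_pos": TCP position; "tcp_rot": TCP orientation; "ft_force": force on the tool from outside, world axes, zero at the start; "moment": the same for the moment, N m; "opening": opening from 0.0 (shut) to 1.0 (fully open).
Only numpy, scipy, OpenCV 4.12 (cv2) and the standard library are available. Lean on these libraries where they do the work, as an engineer would, in place of code of your own. Each camera call takes 0.05 s, during which the arm holds its last target.

TASK

Take the red stopper from its wooden stand, set it fully home and upright in the neck of the amber flask and let go of it; then draw the yellow inspection lamp out of its black dock and tip it so that its lens points down at a slant of about 45 degrees, straight at the red stopper from 10 to 20 cm away, ready for checking the seal. Finish while still holding the lamp there, steady, raised and clear of everything but the gripper. Leave the flask standing where it is and do not disturb the hammer, tape measure and filler jar.

Things in the scene. Friction and masses are not known exactly. Their poses are not given: they have to be found in the camera images.
- flask_rim (a point): centre of the mouth of the amber flask, in the plane of its rim, 130 mm above the flask's underside. Loose flask of about 0.6 kg, standing on the bench; body 88 mm across up to 68 mm high, shoulder up to 98 mm, then a straight neck 38 mm outside, 30 mm bore, open at the top. z is the flask's axis, up.
- stopper_knob (a point): centre of the grip knob of the red stopper (40 g). Up its axis z: plug 28 mm long, tapering from 20 mm across at the foot to 27; flange 39 mm across, 5 thick; knob 24 across, 30 tall. This point is 15 mm above the flange's top, 20 above its underside, 48 above the foot. Starts upright, flange resting on the stand; fully home the flange rests on the rim, this point 20 mm above flask_rim.
- stand: wooden stopper stand fixed to the bench, 70 x 70 x 45 mm tall, with a 31 mm wide, 40 mm deep hole in the middle of its top. Origin at the centre of its underside.
- lamp_head (a point): centre of the black head of the loose inspection lamp (0.15-0.31 kg), on the handle's axis; grip it here from above by the head's flat sides, 32 mm apart along y. Head 50 mm tall (25 above and below), reaching 30 mm along -x, 16 along +x. Below it a yellow handle 28 x 28 mm, foot 135 mm below this point. z runs foot to head (up in the dock); the lens looks along -x.
- lamp_lens (a point): centre of the front face of the lamp's round white lens (29 mm across), 34 mm from lamp_head along -x. Same axes: the lamp shines along -x from here.
- dock: black dock fixed to the bench, 84 x 84 x 55 mm tall, with a square socket 32 x 32 mm and 45 mm deep in its top. The lamp stands upright in it, its foot 10 mm above the bench, so it must rise 45 mm to come clear. Origin at the centre of the underside; same axes as the docked lamp.
- hammer_grip (a point): bystander: hammer lying on the bench, about 0.3 m long; this point lies on its handle.
- tape: bystander: yellow tape measure, 66 x 38 x 60 mm tall, origin at the centre of its underside.
- filler: bystander: jar of wood filler with a blue cap, 68 mm across, 75 mm tall, origin at the centre of its underside.
Not all that is in view belongs to the job. There is more than one size of the part that bears lamp_head; the job needs the smallest.

How it is judged (in metres and radians):
On the way, in this order (a step that is already met when the one before it is completed fails the run):
1. the stopper sits fully home and upright in the flask's neck, released, with the lamp still in its dock (horizontal distance between stopper_knob and flask_rim below 0.005 m and z of stopper_knob in the frame of flask_rim between 0.015 and 0.023 m and angle between stopper_knob's own z axis and vertical below 0.1 rad and contact force between the fingers and stopper below 0.1 N and distance of lamp_head from where it was at the start of the episode below 0.02 m), for 0.2 s.
2. the lamp is drawn out of its dock, held by the gripper (z of lamp_head in the frame of dock above 0.195 m and contact force between the fingers and lamp above 1 N), for 0.1 s.
At the end, for the whole second after the job is handed in: Stopper home in the neck (5 mm off axis, flange within 3 mm, 0.1 rad), flask upright within 40 mm of its start; lamp held still by the gripper alone, head over 180 mm up, tipped 30-60 degrees, lens looking down, stopper knob 70-250 mm ahead of it and within 30 mm of its axis each way (horizontal distance between stopper_knob and flask_rim below 0.005 m and z of stopper_knob in the frame of flask_rim between 0.015 and 0.023 m and angle between stopper_knob's own z axis and vertical below 0.1 rad and x of stopper_knob in the frame of lamp_lens between -0.25 and -0.07 m and y of stopper_knob in the frame of lamp_lens between -0.03 and 0.03 m and z of stopper_knob in the frame of lamp_lens between -0.03 and 0.03 m and angle between lamp_lens's own z axis and vertical between 0.52 and 1.05 rad and angle between lamp_lens's own x axis and vertical below 1.05 rad and height (world z) of lamp_head above 0.18 m and contact force between the fingers and lamp above 1 N and linear speed of lamp below 0.03 m/s and angular speed of lamp below 0.2 rad/s and contact force between lamp and table below 0.1 N and contact force between lamp and dock below 0.1 N and contact force between lamp and flask below 0.1 N and contact force between lamp and stopper below 0.1 N and contact force between lamp and stand below 0.1 N and contact force between lamp and hammer below 0.1 N and contact force between lamp and tape below 0.1 N and contact force between lamp and filler below 0.1 N and angle between flask_rim's own z axis and vertical below 0.06 rad and distance of flask_rim from where it was at the start of the episode below 0.04 m); the arm keeps its last pose, push and grip.
It fails at once if the hammer is disturbed (moved over 20 mm) (distance of hammer_grip from where it was at the start of the episode above 0.02 m).
It fails at once if the tape is disturbed (moved over 20 mm) (distance of tape from where it was at the start of the episode above 0.02 m).
It fails at once if the filler is disturbed (moved over 20 mm) (distance of filler from where it was at the start of the episode above 0.02 m).
It fails at once if the flask is tipped or pushed away (over 0.25 rad or 40 mm) (angle between flask_rim's own z axis and vertical above 0.25 rad or distance of flask_rim from where it was at the start of the episode above 0.04 m).
It also fails if it takes over 64 s, if anything falls off the work surface, if the arm or the gripper's body presses on something with over 40 N, if the wrist force passes 120 N, or if a joint passes its speed limit or range.

## Working session

There is one attempt and no reset: what is moved stays moved. The work goes in short steps, Python scripts to look and compute and a tool call to move; the robot and the scene stay as the last step left them, time stands still between calls to the robot, and variables do not carry over. Pictures are saved under pics/ and viewed, and the job is handed in when it is done.

Besides the shell and the picture viewer there is one more tool, called after "Emit:" as name([rows], argument=value, ...), one row to a line, values as JSON. apply_moves: Moves the arm, as the interface text tells. Its arguments: {"type":"object","properties":{"offset":{"type":"array"},"yaw":{"type":"array"},"jaw":{"type":"array"}},"required":["offset","yaw","jaw"]}

```bash
mkdir -p pics; ls; cat > h.py <<'E'
import numpy as np, cv2
from cell import env
from scipy.spatial.transform import Rotation as R
def snap(name,fn):
    s=env.state(); c=env.read_camera(name); cv2.imwrite('pics/'+fn,c['frame'][:,:,::-1])
    return s,c
E
python3 - <<'E'
from h import *
import pickle
print(env.state(), env.grasp_offset)
for n in ['scene','side','wrist']:
    s,c=snap(n,n+'0.png'); pickle.dump((s,c),open(n+'0.pkl','wb'))
    print(n,{k:v for k,v in c.items() if k!='frame'})
E
```

```text
pics
{'t': 0.0, 'joints': array([ 1.17340836e+00,  4.91593339e-01,  1.55944318e+00,  1.18271304e-05,
        1.09165892e+00, -1.05612835e-01]), 'qvel': array([ 1.52167142e-03,  2.59207791e-04, -1.19051565e-04,  2.13443597e-03,
       -4.05789703e-04, -4.97339402e-05]), 'tau': array([ 1.71371516e-05, -6.12654734e+01, -2.58165944e+01,  6.92673004e-02,
        4.82658797e-02, -1.25257079e-04]), 'eef_pos': array([179.67706165, 598.37699782, 214.04290787]), 'tcp_rot': array([-1.68592046,  1.56969349, -1.97770105]), 'ft_force': array([0.16535204, 0.59172488, 0.93643203]), 'moment': array([ 0.03712464, -0.0076511 ,  0.03152084]), 'opening': 1.0009306387231955} 18.8
scene {'fx': 563.8499247715588, 'fy': 563.8499247715588, 'cx': 315.4822320222325, 'cy': 238.36805069999562, 'distortion': array([-0.03306974,  0.        ,  0.        ,  0.        ,  0.        ]), 'xyz': array([1027.80535657, -376.3001813 ,  990.60358008]), 'rotation': array([-2.54107092,  0.01225798,  0.80934572])}
side {'fx': 515.1348441955103, 'fy': 515.1348441955103, 'cx': 329.81244496909045, 'cy': 246.8753925232018, 'distortion': array([-0.14245871,  0.        ,  0.        ,  0.        ,  0.        ]), 'xyz': array([ 489.21035791, -624.0130513 ,  680.3973156 ]), 'rotation': array([-2.27240937, -0.02142294, -0.0938548 ])}
wrist {'fx': 423.8176172464583, 'fy': 423.8176172464583, 'cx': 320.03001036927907, 'cy': 248.30771978052718, 'distortion': array([-0.0945431,  0.       ,  0.       ,  0.       ,  0.       ]), 'hand_eye': array([[ 4.43194183e-04, -2.43644032e-01,  9.69864624e-01,
        -1.69695708e+02],
       [ 9.99999902e-01,  1.14103439e-04, -4.28300515e-04,
        -1.94212427e-01],
       [-6.31202453e-06,  9.69864719e-01,  2.43644059e-01,
        -6.74472840e+01],
       [ 0.00000000e+00,  0.00000000e+00,  0.00000000e+00,
         1.00000000e+00]])}
```

View pics/scene0.png

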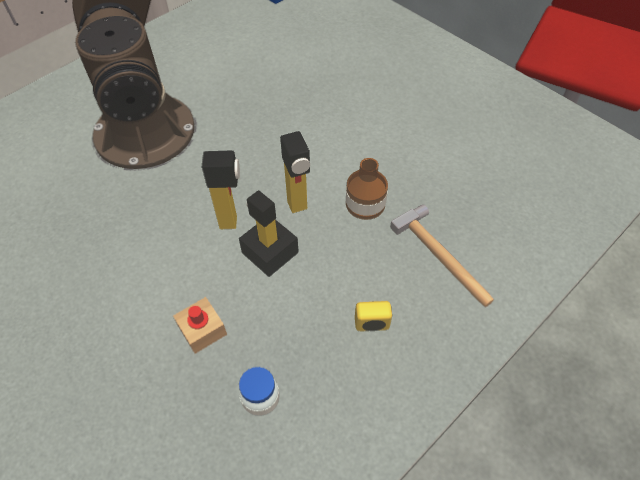

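View pics/side0.png

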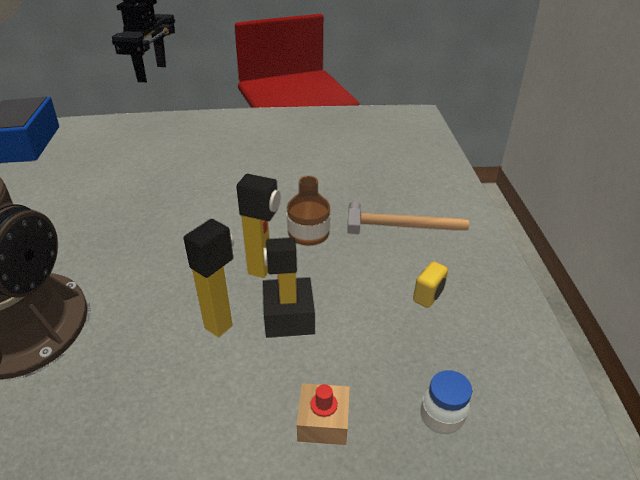

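View pics/wrist0.png

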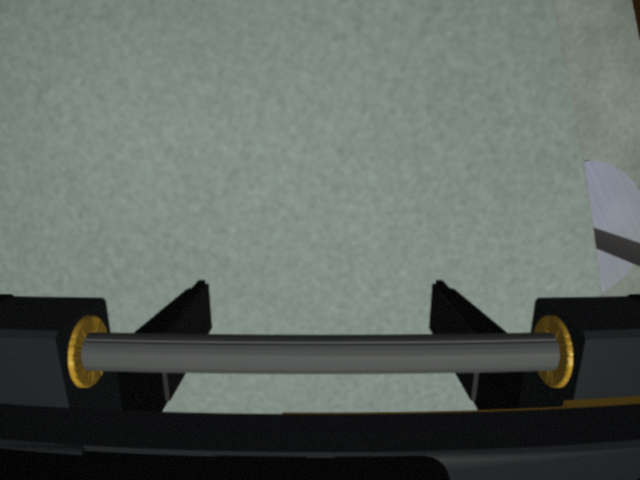

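```bash
python3 - <<'E'
import cv2
a=cv2.imread('pics/scene0.png'); b=cv2.imread('pics/side0.png')
cv2.imwrite('pics/c1.png',cv2.resize(a[120:280,180:400],None,fx=3.6,fy=3.6,interpolation=cv2.INTER_CUBIC))
cv2.imwrite('pics/c2.png',cv2.resize(b[160:350,170:350],None,fx=3.1,fy=3.1,interpolation=cv2.INTER_CUBIC))
c=cv2.resize(a[290:420,165:295],None,fx=3,fy=3,interpolation=cv2.INTER_CUBIC)
d=cv2.resize(b[370:450,280:360],None,fx=4.875,fy=4.875,interpolation=cv2.INTER_CUBIC)
import numpy as np
cv2.imwrite('pics/c3.png',np.hstack([c,d]))
E
```

```text
(no output)
```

View pics/c1.png

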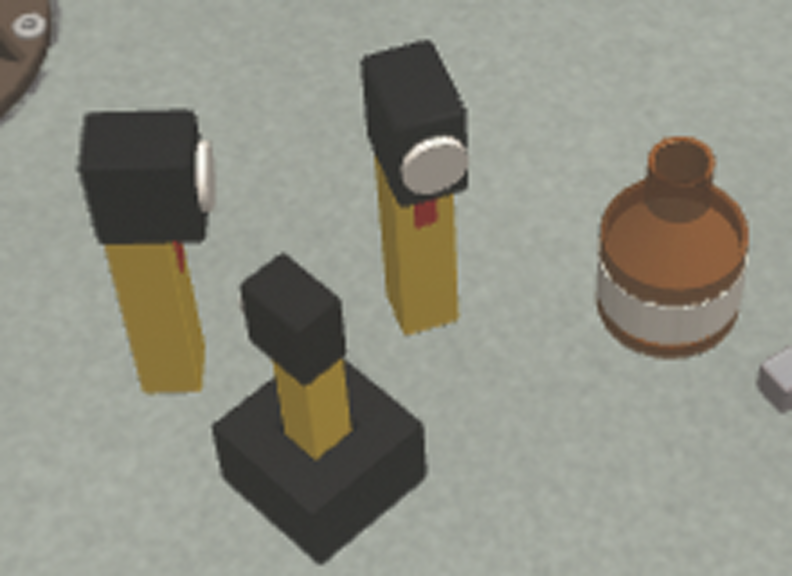

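View pics/c2.png

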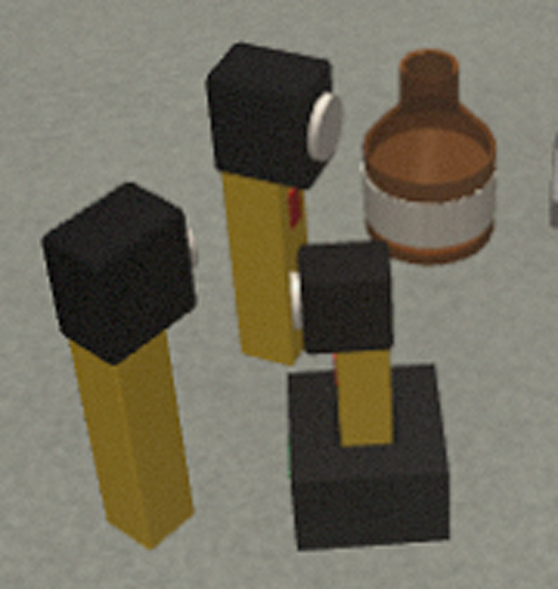

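View pics/c3.png

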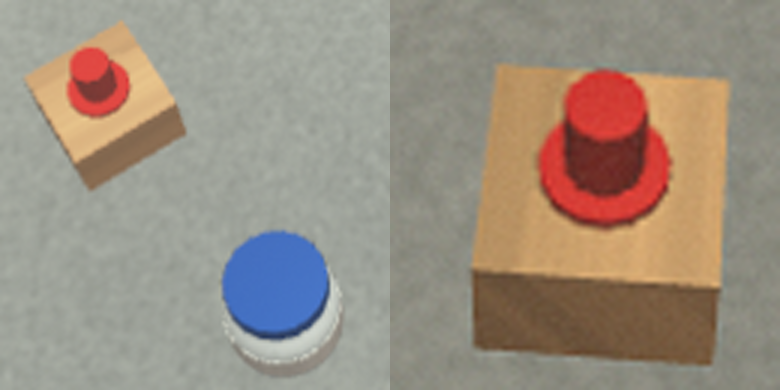

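```bash
cat >> h.py <<'E'
def cam_pose(c,s=None):
    if 'xyz' in c: return np.array(c['xyz']), R.from_euler('xyz',c['rotation']).as_matrix()
    Rt=R.from_euler('xyz',s['tcp_rot']).as_matrix(); H=np.array(c['hand_eye'])
    return s['eef_pos']+Rt@H[:3,3], Rt@H[:3,:3]
def proj(P,c,s=None):
    p,Rm=cam_pose(c,s); P=np.atleast_2d(np.asarray(P,float))
    K=np.array([[c['fx'],0,c['cx']],[0,c['fy'],c['cy']],[0,0,1]])
    return cv2.projectPoints((P-p)@Rm,np.zeros(3),np.zeros(3),K,np.array(c['distortion']))[0].reshape(-1,2)
E
python3 - <<'E'
from h import *
import pickle
from scipy.optimize import least_squares
sc=pickle.load(open('scene0.pkl','rb'))[1]; sd=pickle.load(open('side0.pkl','rb'))[1]
A=lambda L:np.array(L)/3.6+[180,120]
B=lambda L:np.array(L)/3.1+[170,160]
def pt(a,b,n):
    f=lambda P:np.r_[(proj(P,sc)-a).ravel(),(proj(P,sd)-b).ravel()]
    r=least_squares(f,[500,0,50]); print(n,r.x.round(1),r.fun.round(1))
pt((195.3,311.3),(324.1,391.5),'knobtop z85?')
pt((369.2,164.4),(308.7,181.6),'rim z130')
# dock corners: identify by world order
q=A([(213,430),(319,513),(424,425),(222,477),(320,563),(426,472)])
w=B([(289,374),(436,366),(449,476),(296,483),(298,549),(449,538)])
def pix2plane(uv,c,z):
    K=np.array([[c['fx'],0,c['cx']],[0,c['fy'],c['cy']],[0,0,1]])
    u=cv2.undistortPoints(np.array(uv,float).reshape(-1,1,2),K,np.array(c['distortion'])).reshape(-1,2)
    p,Rm=cam_pose(c); d=np.c_[u,np.ones(len(u))]@Rm.T
    return p+d*((z-p[2])/d[:,2])[:,None]
print('dock top scene',pix2plane(q[:3],sc,55)[:,:2].round(1).tolist()); print('dock bot scene',pix2plane(q[3:],sc,0)[:,:2].round(1).tolist())
print('dock top side',pix2plane(w[:4],sd,55)[:,:2].round(1).tolist()); print('bot',pix2plane(w[4:],sd,0)[:,:2].round(1).tolist())
h=A([(241,288),(281,255),(342,299),(304,331)]);print('head top sc',pix2plane(h,sc,170)[:,:2].round(1).tolist())
h=B([(302,246),(388,241),(391,285)]);print('head top sd',pix2plane(h,sd,170)[:,:2].round(1).tolist())
# big lamps: floor corners
print('lampA foot sc',pix2plane(A([(143,392),(203,388)]),sc,0)[:,:2].round().tolist(),'sd',pix2plane(B([(108,518),(150,548),(193,515)]),sd,0)[:,:2].round().tolist())
print('lampB foot sc',pix2plane(A([(405,333),(457,321)]),sc,0)[:,:2].round().tolist(),'sd',pix2plane(B([(243,354),(296,364)]),sd,0)[:,:2].round().tolist())
print('jar',pix2plane([(257,384)],sc,75).round(),'tape',pix2plane([(374,310)],sc,60).round(),'ham',pix2plane([(396,225),(428,208),(490,300)],sc,10).round())
C=lambda L:np.array(L)/3+[165,290]
print('stand top sc',pix2plane(C([(26,80),(122,22),(184,103),(81,162)]),sc,45)[:,:2].round(1).tolist())
E
```

```text
knobtop z85? [ 532.1 -220.1   77.4] [-0.   0.3 -0.1 -0.2]
rim z130 [538.8 226.2 129. ] [ 0.1  0.7 -0.4 -0.5]
dock top scene [[450.9, -54.6], [533.6, -47.8], [530.7, 32.5]]
dock bot scene [[446.5, -53.0], [530.2, -50.0], [526.7, 34.9]]
dock top side [[447.5, 28.8], [530.4, 29.6], [531.7, -54.6], [451.3, -53.9]]
bot [[448.9, -52.6], [532.1, -50.6]]
head top sc [[463.1, -27.5], [460.8, 1.4], [504.8, 5.1], [506.8, -22.3]]
head top sd [[461.3, 1.2], [504.6, 2.2], [504.6, -31.9]]
lampA foot sc [[366.0, -48.0], [389.0, -21.0]] sd [[343.0, -23.0], [368.0, -47.0], [390.0, -24.0]]
lampB foot sc [[443.0, 94.0], [459.0, 123.0]] sd [[415.0, 106.0], [448.0, 95.0]]
jar [[ 712. -227.   75.]] tape [[749.  22.  60.]] ham [[628. 226.  10.]
 [646. 311.  10.]
 [877. 223.  10.]]
stand top sc [[494.9, -250.2], [503.9, -182.0], [575.7, -188.9], [563.2, -258.4]]
```

```bash
python3 - <<'E'
from h import *
import pickle
from scipy.optimize import least_squares
s=env.state(); M=R.from_euler('xyz',s['tcp_rot']).as_matrix(); print(M.round(3))
sc=pickle.load(open('scene0.pkl','rb'))[1]; sd=pickle.load(open('side0.pkl','rb'))[1]
A=lambda u,v:np.array([u,v])/3.6+[180,120]
B=lambda u,v:np.array([u,v])/3.1+[170,160]
def pt(a,b,n):
    f=lambda P:np.r_[(proj(P,sc)-a).ravel(),(proj(P,sd)-b).ravel()]
    r=least_squares(f,[500,0,50]); print(n,r.x.round(1),r.fun.round(1))
pt(A(431,41),B(331,63),'B?1'); pt(A(364,60),B(240,44),'B?2');pt(A(381,108+15),B(209,82),'B3')
pt(A(380,123),B(209,82),'B tl?'); pt(A(462,108),B(331,63),'B tr?')
pt(A(435,165),B(325,127),'B lens')
pt(A(205,175),B(193,243),'A lens')
pt(A(86,116),B(129,185),'A?');pt(A(193,112),B(183,211),'A?')
E
```

```text
[[-0.     0.288  0.958]
 [-0.001  0.958 -0.288]
 [-1.    -0.001 -0.   ]]
B?1 [468.9 106.6 227. ] [ 1.4 11.8 -6.6 -8.3]
B?2 [433.6  88.5 234.2] [-0.1 -1.1  0.6  0.8]
B3 [420.5 105.9 187.8] [-1.1 -9.6  5.3  6.6]
B tl? [420.6 105.2 188.4] [-1.1 -9.6  5.3  6.6]
B tr? [478.  116.1 205.7] [ 0.1  1.1 -0.6 -0.7]
B lens [474.   98.8 174.1] [ 0.   0.1 -0.1 -0.1]
A lens [405.5  -2.1 181.7] [ 0.3  3.1 -1.6 -2. ]
A? [388.1 -51.8 254.5] [ 0.2  1.9 -0.9 -1.1]
A? [398.5   1.2 206.6] [ 1.   8.9 -4.5 -5.6]
```

Emit:
apply_moves([
  [0,0,4],
  [14.4,-14.9,4],
  [14.4,-14.9,4],
  [14.4,-14.9,4],
  [14.4,-14.9,4],
  [14.4,-14.9,4],
  [14.4,-14.9,4],
  [14.4,-14.9,4],
  [14.4,-14.9,4],
  [14.4,-14.9,4],
  [14.4,-14.9,4],
  [14.4,-14.9,4],
  [14.4,-14.9,4],
  [14.4,-14.9,4],
], yaw=[0,0,0,0,0,0,0,0,0,0,0,0,0,0], jaw=[-0.5,-0.5,-0.5,-0.5,-0.5,-0.5,-0.5,-0.5,-0.5,-0.5,-0.5,-0.5,-0.5,-0.5])

```text
t: 1.9
eef_pos: [539.1, 226.8, 314.4]
tcp_rot: [-1.567, 1.57, -1.858]
ft_force: [-0.2, -0.0, 0.4]
opening: 0.753
```

```bash
python3 - <<'E'
from h import *
s,c=snap('wrist','w1.png'); print(s['eef_pos'],s['qvel'].round(3),s['joints'].round(3),s['opening'])
print(proj([538.8,226.2,130],c,s))
import pickle; pickle.dump((s,c),open('w1.pkl','wb'))
E
```

```text
[539.11467535 226.75757386 314.35710749] [-0.006  0.002 -0.003  0.    -0.    -0.002] [ 2.860e-01  3.500e-01  1.519e+00 -1.000e-03  1.273e+00 -9.950e-01] 0.7534008224370499
[[319.85801046 223.59485796]]
```

View pics/w1.png

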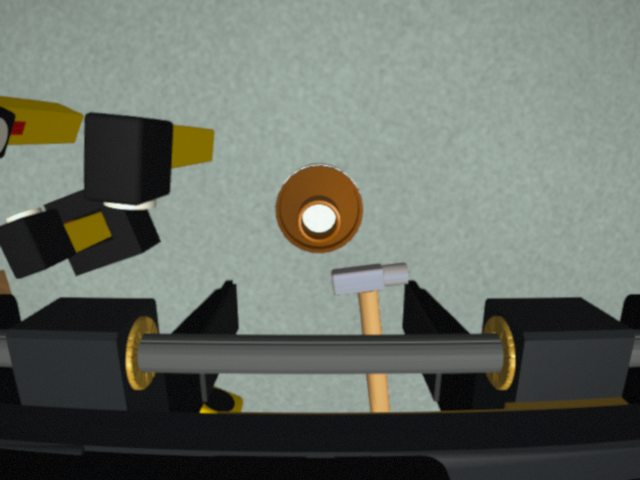

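```bash
python3 - <<'E'
import cv2
a=cv2.imread('pics/w1.png')
cv2.imwrite('pics/w1c.png',cv2.resize(a[155:260,265:375],None,fx=5,fy=5,interpolation=cv2.INTER_CUBIC))
E
```

```text
(no output)
```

View pics/w1c.png

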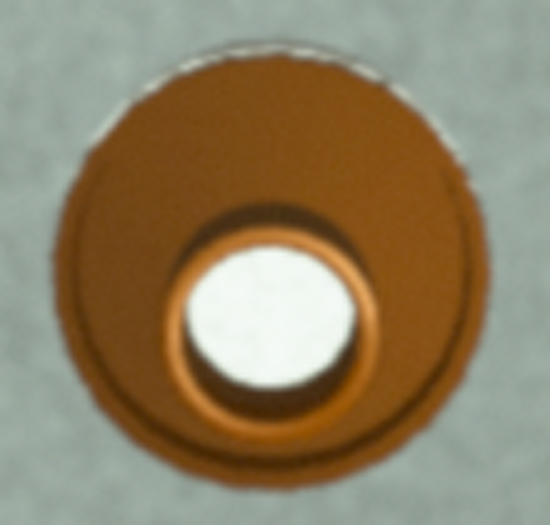

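Emit:
apply_moves([
  [0.4,-9,0],
  [0.4,-9,0],
  [0.4,-9,0],
  [0.4,-9,0],
  [-0.28,-17.9,0],
  [-0.28,-17.9,0],
  [-0.28,-17.9,0],
  [-0.28,-17.9,-4],
  [-0.28,-17.9,-4.6],
  [-0.28,-17.9,-4.6],
  [-0.28,-17.9,-4.6],
  [-0.28,-17.9,-4.6],
], yaw=[0,0,0,0,0,0,0,0,0,0,0,0], jaw=[-0.4,-0.4,-0.4,-0.4,-0.4,-0.4,-0.4,-0.4,-0.4,-0.4,-0.4,-0.4])

```text
t: 3.45
eef_pos: [533.2, -220.6, 201.8]
tcp_rot: [-0.385, 1.567, -0.675]
ft_force: [0.4, 0.9, -0.1]
opening: 0.701
```

```bash
python3 - <<'E'
from h import *
s,c=snap('wrist','w2.png'); print(s['eef_pos'],s['tcp_rot'],s['joints'].round(3),s['opening'])
print(proj([[532,-220,80],[532,-220,50]],c,s))
import pickle; pickle.dump((s,c),open('w2.pkl','wb'))
E
```

```text
[ 533.24696273 -220.55481945  201.79767844] [-0.38489357  1.56685543 -0.67456917] [-5.060e-01  4.350e-01  1.697e+00 -1.000e-03  1.006e+00 -1.787e+00] 0.7012786247529098
[[320.99462268 237.88564661]
 [320.98347185 229.22441408]]
```

View pics/w2.png

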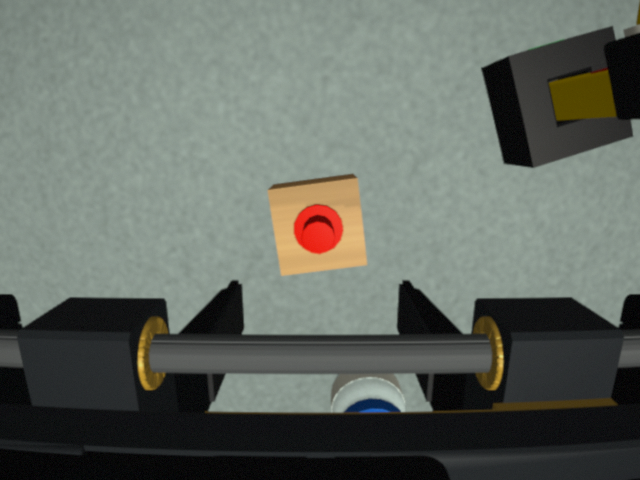

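```bash
python3 - <<'E'
from h import *
import pickle
from scipy.optimize import least_squares
s,c=pickle.load(open('w2.pkl','rb')); f=c['frame'].astype(int)
m=((f[:,:,0]>130)&(f[:,:,1]<70)&(f[:,:,2]<70)).astype(np.uint8); m[:150]=0
ct=max(cv2.findContours(m,0,1)[0],key=cv2.contourArea); e=cv2.fitEllipse(ct); print(e, cv2.boundingRect(ct))
g=lambda p:(proj([p[0],p[1],50],c,s)-e[0]).ravel()
print(least_squares(g,[532,-220]).x)
s1,c1=pickle.load(open('w1.pkl','rb'))
g=lambda p:(proj([p[0],p[1],130],c1,s1)-[319.4,221.8]).ravel()
print(least_squares(g,[532,220]).x, R.from_euler('xyz',s['tcp_rot']).as_matrix().round(3))
E
```

```text
((317.8255310058594, 228.25807189941406), (46.22148895263672, 46.887325286865234), 2.5731914043426514) (295, 205, 47, 48)
[ 530.57266728 -222.12251283]
[537.20538109 226.27115261] [[ 0.003  0.286  0.958]
 [-0.002  0.958 -0.286]
 [-1.    -0.001  0.004]]
```

Emit:
apply_moves([
  [-0.1,-0.06,-1.5],
  [-0.1,-0.06,-3.2],
  [-0.1,-0.06,-4.6],
  [-0.1,-0.06,-5.4],
  [-0.1,-0.06,-5.9],
  [-0.1,-0.06,-5.9],
  [-0.1,-0.06,-5.9],
  [-0.1,-0.06,-5.9],
  [-0.1,-0.06,-5.9],
  [-0.1,-0.06,-5.9],
  [-0.1,-0.06,-5.9],
  [-0.1,-0.06,-5.9],
  [-0.1,-0.06,-5.9],
], yaw=[0,0,0,0,0,0,0,0,0,0,0,0,0], jaw=[-0.4,-0.4,-0.4,-0.4,-0.4,-0.4,-0.4,1,1,1,1,1,1])

```text
t: 5.12
eef_pos: [530.6, -222.0, 54.0]
tcp_rot: [-0.395, 1.567, -0.685]
ft_force: [0.1, 0.3, 0.3]
opening: 0.246
```

Emit:
apply_moves([
  [0,0,0],
  [0,0,1],
  [0,0,2.5],
  [0,0,5],
  [0,0,7.5],
  [0,0,10],
  [0,0,10.4],
  [0,0,10.4],
  [0,0,10.4],
], yaw=[0,0,0,0,0,0,0,0,0], jaw=[1,1,1,1,1,1,1,1,1])

```text
t: 6.25
eef_pos: [530.1, -221.8, 312.0]
tcp_rot: [-1.468, 1.57, -1.758]
ft_force: [0.0, -0.7, -1.0]
opening: 0.247
```

```bash
python3 - <<'E'
from h import *
s,c=snap('wrist','w3.png'); print(s['eef_pos'],s['tcp_rot'],s['opening'])
E
```

```text
[ 530.10373132 -221.78636334  311.96314687] [-1.46807593  1.57011833 -1.75782623] 0.2469787572716227
```

View pics/w3.png

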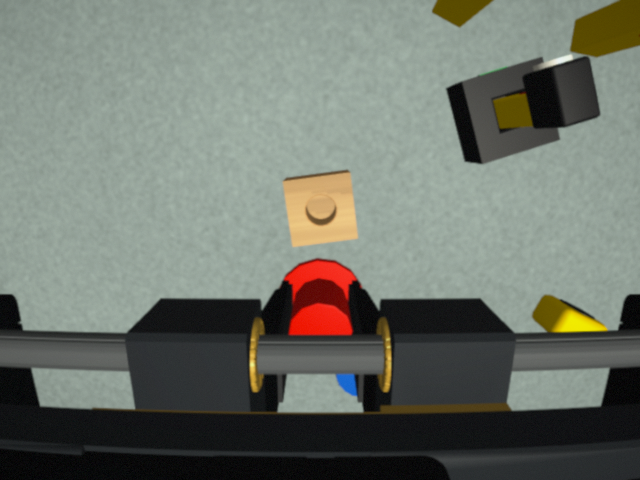

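Emit:
apply_moves([
  [0.8,4,0],
  [0.8,9,0],
  [0.8,9,0],
  [0.8,9,0],
  [0.29,17.92,0],
  [0.29,17.92,0],
  [0.29,17.92,0],
  [0.29,17.92,0],
  [0.29,17.92,0],
  [0.29,17.92,-3],
  [0.29,17.92,-4.5],
  [0.29,17.92,-4.8],
  [0.29,17.92,-4.8],
  [0.29,17.92,-4.8],
], yaw=[0,0,0,0,0,0,0,0,0,0,0,0,0,0], jaw=[1,1,1,1,1,1,1,1,1,1,1,1,1,1])

```text
t: 8.05
eef_pos: [538.3, 226.1, 193.9]
tcp_rot: [0.334, 1.568, 0.044]
ft_force: [0.7, -0.3, 0.5]
opening: 0.248
```

```bash
python3 - <<'E'
from h import *
for n in ['scene','side']:
    s,c=snap(n,n+'4.png')
s,c=snap('wrist','w4.png')
print(s['eef_pos'],s['tcp_rot'],s['opening'])
a=cv2.imread('pics/scene4.png')[80:230,310:450];b=cv2.imread('pics/side4.png')[90:250,230:390]
cv2.imwrite('pics/c4.png',np.hstack([cv2.resize(a,(400,430),interpolation=2),cv2.resize(b,(400,430),interpolation=2)]))
E
```

```text
[538.02235019 226.21004543 193.64229174] [0.3178577  1.56841532 0.02800848] 0.24922406278535025
```

View pics/c4.png

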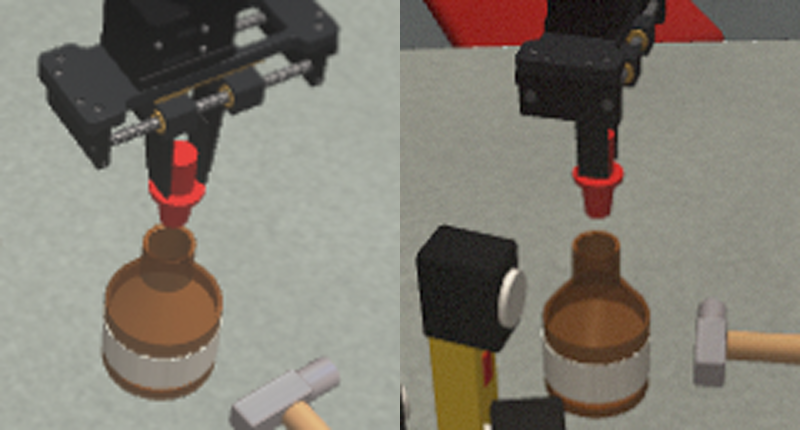

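View pics/w4.png

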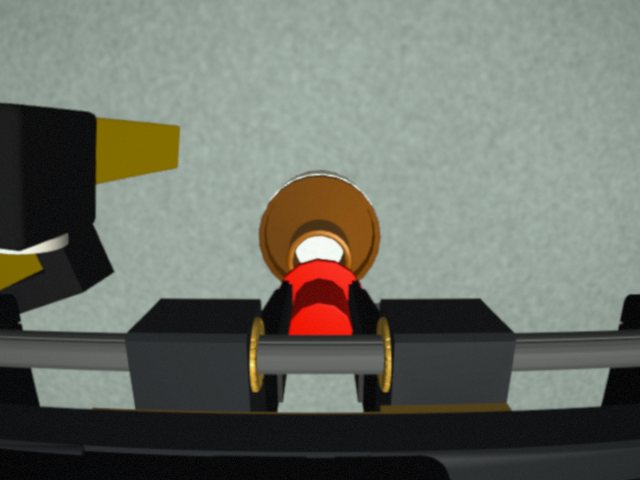

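```bash
python3 - <<'E'
from h import *
import pickle
from scipy.optimize import least_squares
sc=pickle.load(open('scene0.pkl','rb'))[1]; sd=pickle.load(open('side0.pkl','rb'))[1]
P=[538,226.2,189.6]  # flange top face centre (TCP-4)
print(proj(P,sc),proj(P,sd))
out=[]
for n,c in(('scene',sc),('side',sd)):
    f=cv2.imread(f'pics/{n}4.png').astype(int); m=((f[:,:,2]>130)&(f[:,:,1]<70)).astype(np.uint8); m[:100]=0;m[200:]=0
    k,l,st,_=cv2.connectedComponentsWithStats(m); i=[j for j in range(1,k) if st[j][4]>60 and 250<st[j][0]<420]
    print(n,[st[j] for j in i])
def pt(a,b,n):
    f=lambda P:np.r_[(proj(P,sc)-a).ravel(),(proj(P,sd)-b).ravel()]
    r=least_squares(f,[500,0,50]); print(n,r.x.round(1),r.fun.round(1))
pt((372,147),(309.2,155.1),'flange')
pt((369.2,164.6),(308.7,181.6),'rim')
E
python3 - <<'E'
import cv2,numpy as np
a=cv2.imread('pics/scene4.png')[125:185,340:400];b=cv2.imread('pics/side4.png')[140:200,280:340]
cv2.imwrite('pics/c5.png',np.hstack([cv2.resize(a,(400,400),interpolation=2),cv2.resize(b,(400,400),interpolation=2)]))
E
```

```text
[[371.00671554 143.9639365 ]] [[307.7394392  154.02896309]]
scene [array([362, 143,  19,   9,  80], dtype=int32)]
side [array([252, 100,  35,   7, 212], dtype=int32), array([332, 100,  27,   6, 133], dtype=int32), array([299, 150,  20,  10,  72], dtype=int32)]
flange [541.5 225.4 186.4] [-0.1 -0.7  0.4  0.6]
rim [538.9 226.1 128.9] [ 0.   0.6 -0.4 -0.5]
```

View pics/c5.png

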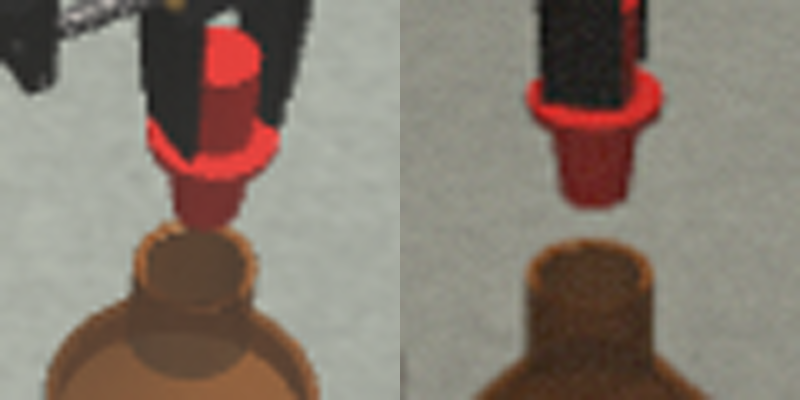

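Emit:
apply_moves([
  [-0.06,0.01,-0.4],
  [-0.06,0.01,-0.8],
  [-0.06,0.01,-1.1],
  [-0.06,0.01,-1.3],
  [-0.06,0.01,-1.5],
  [-0.06,0.01,-1.5],
  [-0.06,0.01,-1.5],
], yaw=[0,0,0,0,0,0,0], jaw=[1,1,1,1,1,1,1])

```text
t: 9.07
eef_pos: [536.5, 226.5, 156.1]
tcp_rot: [0.315, 1.568, 0.026]
ft_force: [-0.2, -0.3, -1.1]
opening: 0.244
```

```bash
python3 - <<'E'
from h import *
for n in ['scene','side']:
    s,c=snap(n,n+'6.png')
print(s['eef_pos'],s['ft_force'],s['moment'])
a=cv2.imread('pics/scene6.png')[130:230,320:420];b=cv2.imread('pics/side6.png')[145:245,260:360]
cv2.imwrite('pics/c6.png',np.hstack([cv2.resize(a,(400,400),interpolation=2),cv2.resize(b,(400,400),interpolation=2)]))
E
```

```text
[536.46553451 226.50971033 156.10967418] [-0.12479559  0.75898695 -0.92091616] [-0.04857208  0.03612619  0.01287656]
```

View pics/c6.png

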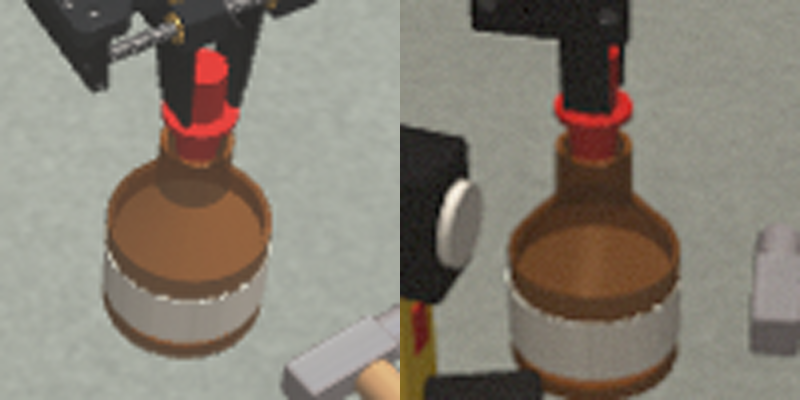

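Emit:
apply_moves([
  [0,0,-0.2],
  [0,0,-0.4],
  [0,0,-0.55],
  [0,0,-0.6],
  [0,0,-0.6],
  [0,0,-0.6],
], yaw=[0,0,0,0,0,0], jaw=[1,1,1,1,1,1])

```text
t: 9.93
eef_pos: [536.6, 226.5, 141.2]
tcp_rot: [0.343, 1.568, 0.053]
ft_force: [0.1, 0.1, 0.1]
opening: 0.247
```

Emit:
apply_moves([
  [0,0,-0.06],
  [0,0,-0.06],
  [0,0,-0.06],
  [0,0,-0.06],
  [0,0,-0.06],
  [0,0,-0.06],
  [0,0,0.4],
  [0,0,1.5],
  [0,0,3],
  [0,0,4],
  [0,0,4],
], yaw=[0,0,0,0,0,0,0,0,0,0,0], jaw=[1,1,0.1,0.1,0.1,0.1,0.1,0.1,0.1,0.1,0.1])

```text
t: 11.3
eef_pos: [537.1, 226.7, 243.5]
tcp_rot: [0.484, 1.564, 0.195]
ft_force: [0.7, 0.9, -0.7]
opening: 0.45
```

```bash
python3 - <<'E'
from h import *
for n in ['scene','side']:
    s,c=snap(n,n+'7.png')
s,c=snap('wrist','w7.png')
print(s['eef_pos'],s['ft_force'],s['opening'])
a=cv2.imread('pics/scene7.png')[130:230,320:420];b=cv2.imread('pics/side7.png')[145:245,260:360]
cv2.imwrite('pics/c7.png',np.hstack([cv2.resize(a,(400,400),interpolation=2),cv2.resize(b,(400,400),interpolation=2)]))
E
```

```text
[536.25177743 226.42967934 240.93718656] [-0.12369588  0.23748012 -0.48684966] 0.4480122302607836
```

View pics/c7.png

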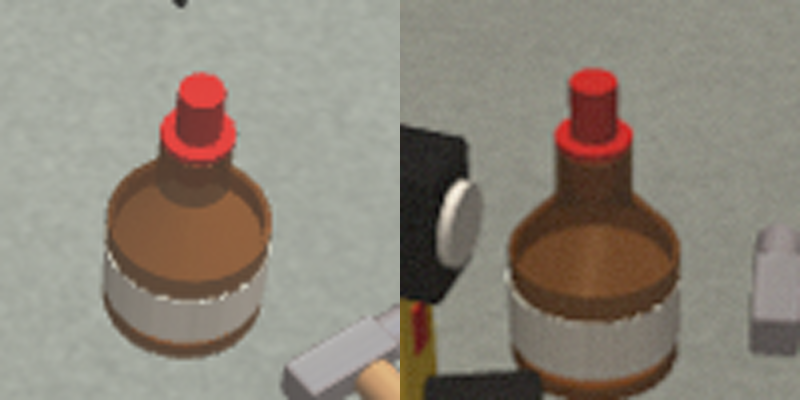

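View pics/w7.png

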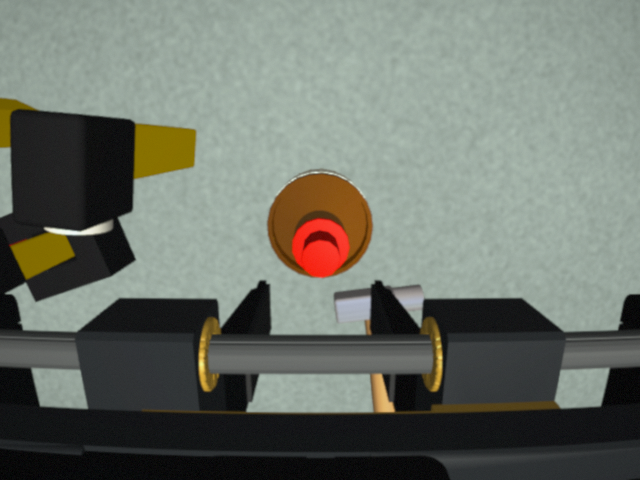

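Emit:
apply_moves([
  [0,0,1.5],
  [-1.8,-4,2.4],
  [-1.8,-9.5,2.4],
  [-1.8,-9.5,2.4],
  [-1.8,-9.5,2.4],
  [-1.8,-9.5,2.4],
  [-1.8,-9.5,2.4],
  [-1.8,-9.5,2.4],
  [-1.8,-9.5,2.4],
], yaw=[0,1,2,3,3.3,3.3,3.3,3.3,3.3], jaw=[-0.5,-0.5,-0.5,-0.5,-0.5,-0.5,-0.5,-0.5,-0.5])

```text
t: 12.58
eef_pos: [491.2, -10.1, 300.2]
tcp_rot: [0.3, 1.57, 0.358]
ft_force: [0.9, -0.5, 0.7]
opening: 0.751
```

```bash
python3 - <<'E'
from h import *
import pickle
s,c=snap('wrist','w8.png'); pickle.dump((s,c),open('w8.pkl','wb'))
print(s['eef_pos'],s['opening'],s['joints'].round(2)); print(R.from_euler('xyz',s['tcp_rot']).as_matrix().round(3))
E
```

```text
[491.17764835 -10.07816473 300.18116706] 0.7509150748466052 [-0.16  0.21  1.75  0.    1.17 -1.78]
[[ 0.001 -0.057  0.998]
 [ 0.     0.998  0.057]
 [-1.     0.     0.001]]
```

View pics/w8.png

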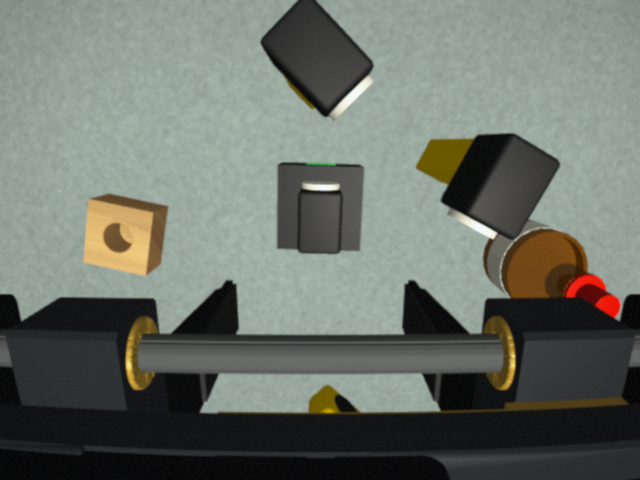

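```bash
python3 - <<'E'
import cv2
a=cv2.imread('pics/w8.png')
cv2.imwrite('pics/w8c.png',cv2.convertScaleAbs(cv2.resize(a[150:265,260:380],None,fx=5,fy=5,interpolation=cv2.INTER_CUBIC),alpha=1.8,beta=10))
E
```

```text
(no output)
```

View pics/w8c.png

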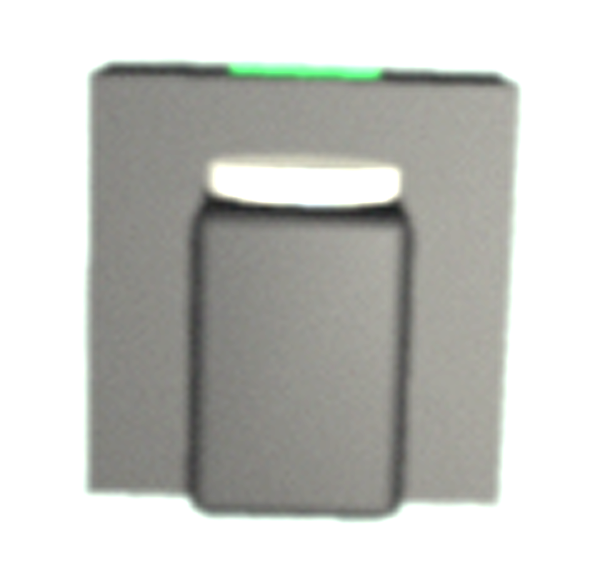

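```bash
python3 - <<'E'
from h import *
import pickle
from scipy.optimize import least_squares
s,c=pickle.load(open('w8.pkl','rb'))
W=lambda L:np.array(L)/5+[260,150]
def fit(uv,loc,z,n):
    loc=np.array(loc,float)
    def g(p):
        cc,ss=np.cos(p[2]),np.sin(p[2]); X=p[0]+cc*loc[:,0]-ss*loc[:,1]; Y=p[1]+ss*loc[:,0]+cc*loc[:,1]
        return (proj(np.c_[X,Y,np.full(len(X),z)],c,s)-uv).ravel()
    r=least_squares(g,[490,-11,0]); print(n,r.x[:2].round(1),np.degrees(r.x[2]).round(2),r.fun.round(1))
fit(W([(92,74),(517,84),(498,500),(90,490)]),[(-42,-42),(-42,42),(42,42),(42,-42)],55,'dock')
fit(W([(197,204),(411,211),(400,514),(194,512)]),[(-30,-16),(-30,16),(16,16),(16,-16)],170,'head')
def wc(x,y,z): pass
E
```

```text
dock [487.4 -11. ] 1.88 [-1.  -0.6  0.9 -0.4  0.7  0.5 -0.7  0.6]
head [487.  -10.9] 2.01 [-1.2 -0.7  1.3 -1.1  1.2  1.2 -1.3  0.7]
```

Emit:
apply_moves([
  [-0.13,-0.04,-2],
  [-0.13,-0.04,-4],
  [-0.13,-0.04,-5.5],
  [-0.13,-0.04,-6.3],
  [-0.13,-0.04,-6.65],
  [-0.13,-0.04,-6.65],
  [-0.13,-0.04,-6.65],
  [-0.13,-0.04,-6.65],
], yaw=[-0.2,-0.2,-0.2,-0.2,-0.2,-0.2,-0.2,-0.2], jaw=[-0.5,-0.5,-0.5,-0.5,-0.5,-0.5,-0.5,-0.5])

```text
t: 13.62
eef_pos: [488.2, -11.2, 134.7]
tcp_rot: [-0.004, 1.568, 0.032]
ft_force: [-0.5, -1.1, -0.1]
opening: 0.752
```

```bash
python3 - <<'E'
from h import *
a=[]
for n in ['scene','side']:
    s,c=snap(n,n+'9.png')
print(s['eef_pos'],s['ft_force'])
a=cv2.imread('pics/scene9.png')[90:290,180:420];b=cv2.imread('pics/side9.png')[130:350,160:380]
cv2.imwrite('pics/c9.png',np.hstack([cv2.resize(a,(400,400),interpolation=2),cv2.resize(b,(400,400),interpolation=2)]))
E
```

```text
[488.1775708  -11.24584476 134.62910854] [-0.24522203 -0.29231484 -0.12092952]
```

View pics/c9.png

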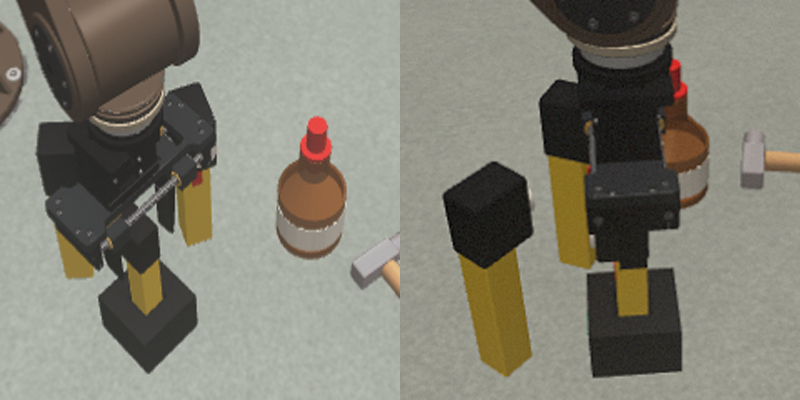

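Emit:
apply_moves([
  [0,0,0],
  [0,0,0],
  [0,0,0],
  [0,0,0],
  [0,0,0],
  [0,0,0.5],
  [0,0,1.2],
  [0,0,2],
  [0,0,3],
  [0,0,3.6],
  [0,0,3.6],
  [0,0,3.6],
  [0,0,3.6],
], yaw=[0,0,0,0,0,0,0,0,0,0,0,0,0], jaw=[1,1,1,1,1,1,1,1,1,1,1,1,1])

```text
t: 15.35
eef_pos: [487.8, -11.2, 223.9]
tcp_rot: [0.421, 1.57, 0.457]
ft_force: [-0.6, 0.5, -1.9]
opening: 0.333
```

```bash
python3 - <<'E'
from h import *
a=[]
for n in ['scene','side']:
    s,c=snap(n,n+'10.png')
print(s['eef_pos'],s['ft_force'],s['moment'],s['opening'])
a=cv2.imread('pics/scene10.png')[90:290,180:420];b=cv2.imread('pics/side10.png')[130:350,160:380]
cv2.imwrite('pics/c10.png',np.hstack([cv2.resize(a,(400,400),interpolation=2),cv2.resize(b,(400,400),interpolation=2)]))
E
```

```text
[487.87168961 -11.21046836 223.92256903] [-0.51035451 -0.40903363 -3.10933566] [ 0.03525995 -0.03996066 -0.0204034 ] 0.3369034956255481
```

View pics/c10.png

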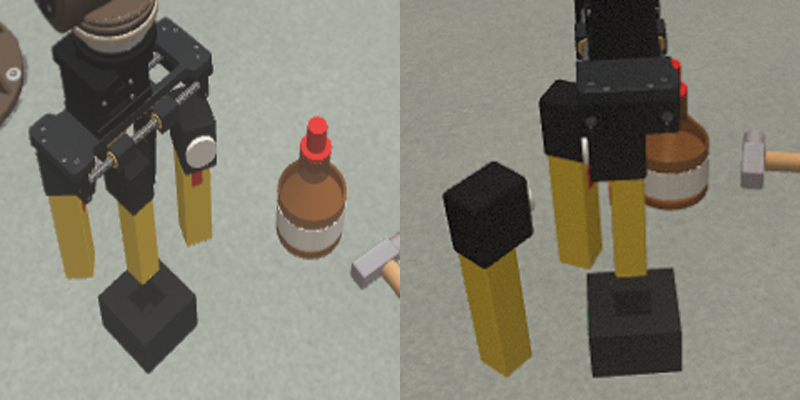

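Emit:
apply_moves([
  [0,0,0.6],
  [0.77,-2.71,0.6],
  [0.77,-2.71,0.6],
  [0.77,-2.71,0.6],
  [0.77,-2.71,0.6],
  [0.77,-2.71,0.6],
  [0.77,-2.71,0.6],
  [0.77,-2.71,0.6],
  [0.77,-2.71,0.6],
  [0.77,-2.71,0.6],
  [0.77,-2.71,0.6],
  [0.77,-2.71,0.6],
  [0.77,-2.71,0.6],
  [0.77,-2.71,0.6],
  [0.77,-2.71,0.6],
], yaw=[0,-1.5,-3,-4.5,-6,-7.5,-9,-10.5,-12,-13.5,-14.5,-15,-15,-15,-15], jaw=[1,1,1,1,1,1,1,1,1,1,1,1,1,1,1])

```text
t: 17.32
eef_pos: [507.2, -79.0, 238.9]
tcp_rot: [0.099, 1.57, -1.435]
ft_force: [0.1, -0.9, -3.2]
opening: 0.338
```

```bash
python3 - <<'E'
from h import *
a=[]
for n in ['scene','side']:
    s,c=snap(n,n+'11.png')
print(s['eef_pos'],s['joints'].round(2),s['opening']);print(R.from_euler('xyz',s['tcp_rot']).as_matrix().round(3))
a=cv2.imread('pics/scene11.png')[90:330,150:390];b=cv2.imread('pics/side11.png')[130:370,160:400]
cv2.imwrite('pics/c11.png',np.hstack([cv2.resize(a,(400,400),interpolation=2),cv2.resize(b,(400,400),interpolation=2)]))
E
```

```text
[507.15771351 -78.98130377 238.93912168] [-0.28  0.31  1.8  -0.    1.04 -0.32] 0.33292653522964716
[[ 0.     0.999  0.037]
 [-0.001  0.037 -0.999]
 [-1.     0.     0.001]]
```

View pics/c11.png

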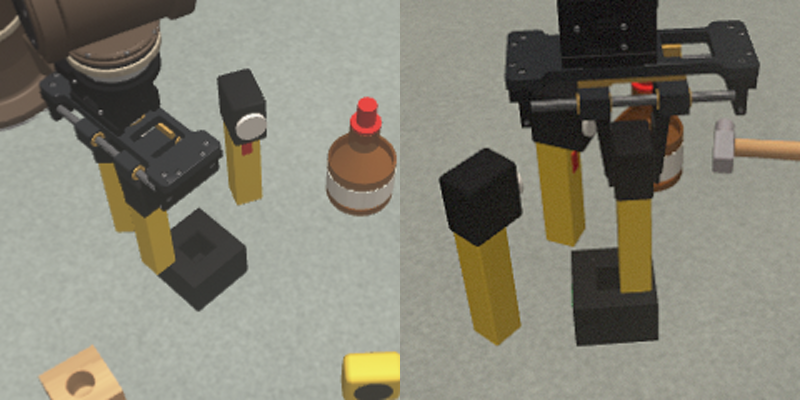

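Emit:
apply_moves([
  [0,0,-1.5],
  [0,0,-3],
  [0,0,-4],
  [0,0,-4.25],
  [0,0,-4.25],
  [0,0.5,-4.25],
  [0,0.9,-4.25],
  [0,1.2,-4.25],
  [0,1.5,-4.25],
  [0,1.5,-4.25],
], yaw=[0,0,0,0,0,0,0,0,0,0], jaw=[1,1,1,1,1,1,1,1,1,1])

```text
t: 18.68
eef_pos: [507.3, -40.8, 133.2]
tcp_rot: [0.64, 1.569, -0.893]
ft_force: [0.1, -1.5, -1.8]
opening: 0.336
```

```bash
cat > v.py <<'E'
from h import *
import sys
k=sys.argv[1]
for n in ['scene','side']:
    s,c=snap(n,n+k+'.png')
print(s['eef_pos'],s['ft_force'],s['moment'],s['opening'])
a=cv2.imread(f'pics/scene{k}.png')[60:330,150:420];b=cv2.imread(f'pics/side{k}.png')[100:370,160:430]
cv2.imwrite(f'pics/c{k}.png',np.hstack([cv2.resize(a,(400,400),interpolation=2),cv2.resize(b,(400,400),interpolation=2)]))
E
python3 v.py 12
```

```text
[507.25908364 -40.90523711 133.04297838] [-0.06217311  0.35549745 -2.76261514] [-0.15905746  0.02944452 -0.00748609] 0.3351678641788092
```

View pics/c12.png

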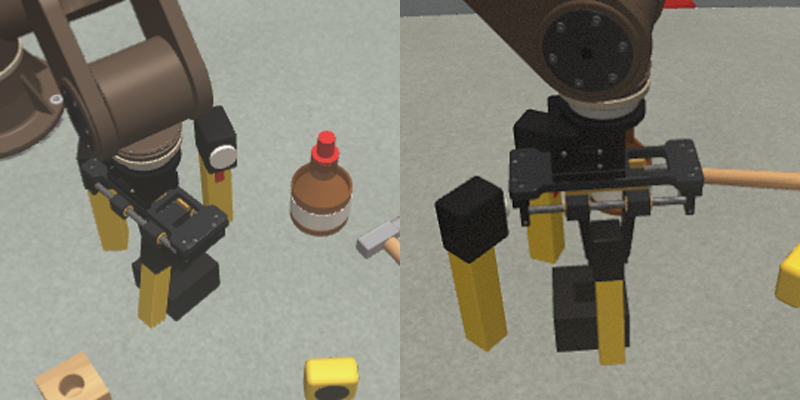

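Emit:
apply_moves([
  [0,0.5,0],
  [0,1,0],
  [0,1.5,0],
  [0,2,0],
  [0,2.3,0],
  [0,2.6,0],
  [0,2.6,0],
  [0,2.6,0],
], yaw=[0,0,0,0,0,0,0,0], jaw=[1,1,1,1,1,1,1,1])

```text
t: 19.77
eef_pos: [507.3, 24.0, 133.1]
tcp_rot: [1.261, 1.57, -0.273]
ft_force: [1.3, -1.2, -0.9]
opening: 0.339
```

```bash
python3 v.py 13
```

```text
[507.31282932  23.94167888 133.0060945 ] [ 0.23691151 -0.63783031 -1.26350117] [-0.31569827 -0.03965626 -0.01568788] 0.3338332942516055
```

View pics/c13.png

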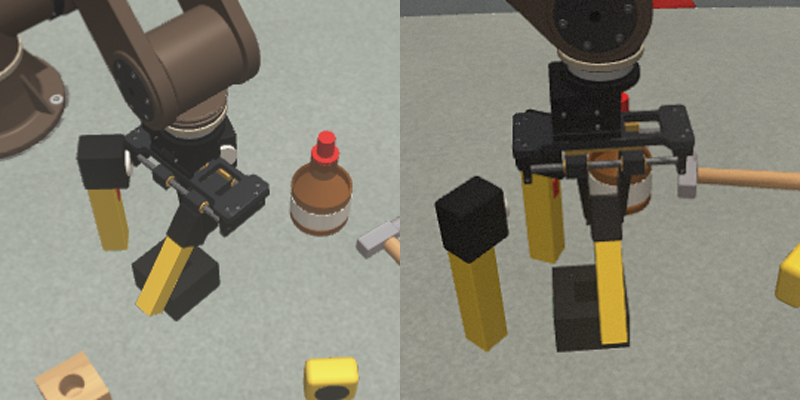

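Emit:
apply_moves([
  [0,0,0.4],
  [0,0,1],
  [0,0,1.8],
  [0,0,2.8],
  [0,0,3.8],
  [0,0,4.6],
  [0,0,5.2],
  [0,0,5.4],
  [0,0,5.4],
  [0,0,5.4],
], yaw=[0,0,0,0,0,0,0,0,0,0], jaw=[1,1,1,1,1,1,1,1,1,1])

```text
t: 21.12
eef_pos: [507.0, 23.9, 267.3]
tcp_rot: [-1.119, 1.57, -2.654]
ft_force: [0.1, 0.3, -3.4]
opening: 0.339
```

```bash
python3 v.py 14
```

```text
[507.06292549  23.94061608 267.30299705] [ 0.05622016 -0.34372328 -2.56870177] [0.01536508 0.0826602  0.03342755] 0.3344694016189445
```

View pics/c14.png

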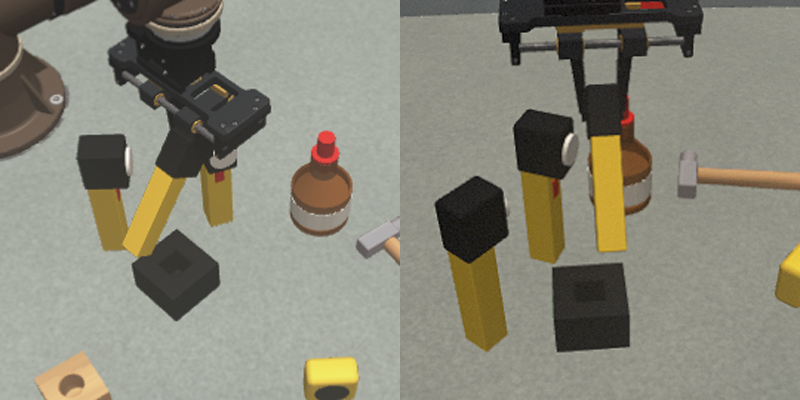

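Emit:
apply_moves([
  [0.2,0.5,0],
  [0.4,1.2,0],
  [0.7,1.9,0],
  [1,2.6,0],
  [1.21,3,0],
  [1.21,3.12,0],
  [1.21,3.12,0],
  [1.21,3.12,0],
], yaw=[0,-0.1,-0.2,-0.3,-0.35,-0.35,-0.35,-0.35], jaw=[1,1,1,1,1,1,1,1])

```text
t: 22.22
eef_pos: [537.2, 101.5, 267.4]
tcp_rot: [-0.88, 1.57, -2.451]
ft_force: [-0.6, -0.5, -3.2]
opening: 0.335
```

```bash
python3 v.py 15; python3 - <<'E'
from h import *
import pickle
s,c=snap('wrist','w15.png'); pickle.dump((s,c),open('w15.pkl','wb'));print(R.from_euler('xyz',s['tcp_rot']).as_matrix().round(3),s['joints'].round(2))
a=cv2.imread('pics/scene15.png')[60:260,210:410];b=cv2.imread('pics/side15.png')[70:270,200:400]
cv2.imwrite('pics/d15.png',np.hstack([cv2.resize(a,(400,400),interpolation=2),cv2.resize(b,(400,400),interpolation=2)]))
E
```

```text
[537.26787452 101.5189626  267.46810727] [-0.32412662 -0.7768355  -3.2690516 ] [0.0496516  0.05031574 0.01777735] 0.33294011195568646
[[-0.     1.    -0.001]
 [-0.    -0.001 -1.   ]
 [-1.    -0.     0.   ]] [ 0.07  0.33  1.68 -0.    1.13  0.07]
```

View pics/d15.png

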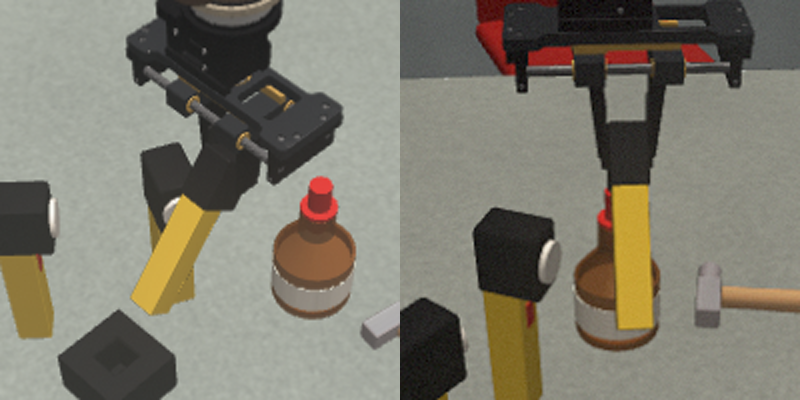

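View pics/w15.png

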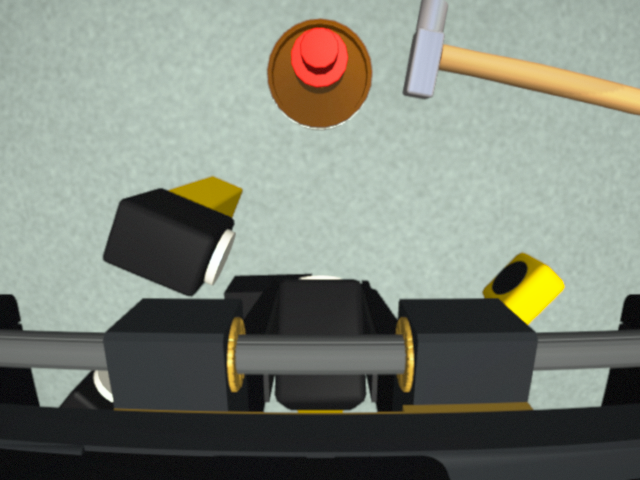

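```bash
python3 - <<'E'
import cv2,numpy as np
a=cv2.imread('pics/scene15.png')[140:225,265:350];b=cv2.imread('pics/side15.png')[120:250,270:360]
cv2.imwrite('pics/e15.png',np.hstack([cv2.resize(a,None,fx=6,fy=6,interpolation=2)[:510],cv2.resize(b,None,fx=3.923,fy=3.923,interpolation=2)[:510]]))
print(b.shape)
E
```

```text
(130, 90, 3)
```

View pics/e15.png

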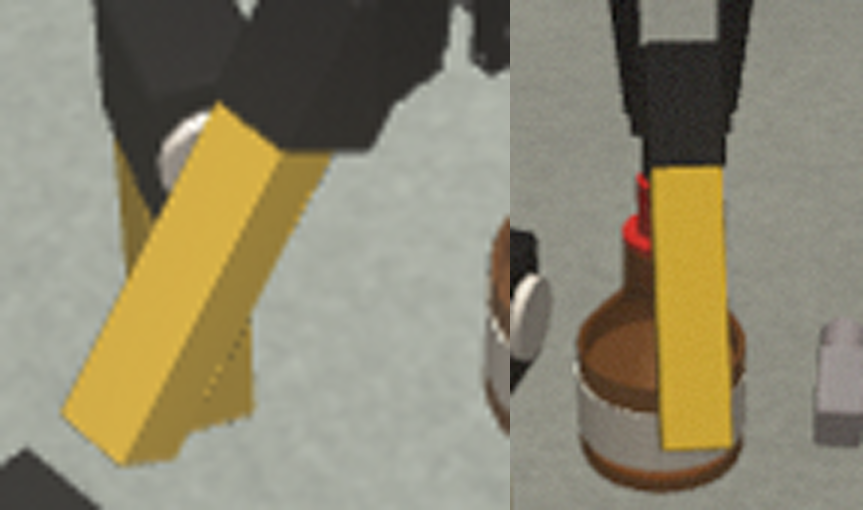

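```bash
cat > fit.py <<'E'
from h import *
import pickle
from scipy.optimize import least_squares
sc=pickle.load(open('scene0.pkl','rb'))[1]; sd=pickle.load(open('side0.pkl','rb'))[1]
def axes(th,yaw):
    l=np.array([-np.sin(yaw)*np.cos(th),np.cos(yaw)*np.cos(th),-np.sin(th)]) # lens dir
    z=np.array([-np.sin(yaw)*np.sin(th),np.cos(yaw)*np.sin(th),np.cos(th)])
    w=np.cross(l,z) # lateral
    if w[0]<0:w=-w
    return l,z,w
def pts(p,L):
    l,z,w=axes(p[3],p[4]); L=np.array(L,float)
    return p[:3]+L[:,:1]*(-l)+L[:,1:2]*w+L[:,2:]*z
def fit(Lsc,usc,Lsd,usd,rim,knob):
    g=lambda p:np.r_[(proj(pts(p,Lsc),sc)-usc).ravel(),(proj(pts(p,Lsd),sd)-usd).ravel()]
    r=least_squares(g,[537,96,280,0.8,0.]); p=r.x
    print('head',p[:3].round(1),'tilt',np.degrees(p[3]).round(1),'yaw',np.degrees(p[4]).round(1)); print(r.fun.round(1))
    return p
def rel(p,knob):
    l,z,w=axes(p[3],p[4]); d=np.array(knob)-(p[:3]+34*l); print('ahead',(d@l).round(1),'lat',(d@w).round(1),'z',(d@z).round(1))
E
python3 - <<'E'
from fit import *
S=lambda L:np.array(L)/6+[265,140]
D=lambda L:(np.array(L)-[510,0])/3.923+[270,120]
Lsc=[(14,-14,-135),(14,14,-135),(-14,14,-135),(15,14,-25),(15,-14,-25)]
usc=S([(62,411),(122,466),(182,458),(283,152),(219,100)])
Lsd=[(14,-14,-135),(14,14,-135),(15,-14,-25),(15,14,-25)]
usd=D([(663,450),(733,447),(651,168),(722,166)])
p=fit(Lsc,usc,Lsd,usd,0,0)
# knob in same cameras (scene7/side7): knob top centres
u1=np.array([320,130])+np.array([201,90])/4; u2=np.array([260,145])+np.array([594-400,83])/4
f=lambda P:np.r_[(proj(P,sc)-u1).ravel(),(proj(P,sd)-u2).ravel()]
k=least_squares(f,[538,226,165]).x; print('knob top',k)
rel(p,[538,226.2,150]); rel(p,[k[0],k[1],k[2]-15]); rel(np.r_[537.27,p[1:4],0],[537.2,226.3,150])
E
```

```text
head [539.6  83.8 283. ] tilt 38.0 yaw -0.4
[-0.   0.3  0.3  0.2 -0.1  0.5  0.2 -0.  -0.3 -0.2 -0.5 -0.1 -0.1 -0.
 -0.1 -0.2  0.1 -0.2]
knob top [538.73948273 225.8237012  164.93337738]
ahead 160.1 lat -2.7 z -17.0
ahead 159.8 lat -1.9 z -17.3
ahead 160.2 lat -0.1 z -17.0
```

Emit:
apply_moves([
  [0,-0.2,-0.25],
  [0,-0.42,-0.54],
  [0,-0.42,-0.54],
  [0,-0.42,-0.54],
  [0,-0.42,-0.54],
  [0,-0.42,-0.54],
  [0,-0.42,-0.54],
  [0,-0.42,-0.54],
  [0,-0.42,-0.54],
  [0,-0.42,-0.54],
  [0,-0.42,-0.54],
  [0,-0.42,-0.54],
  [0,-0.42,-0.54],
  [0,-0.42,-0.54],
  [0,-0.42,-0.54],
  [0,-0.42,-0.54],
], yaw=[0,0,0,0,0,0,0,0,0,0,0,0,0,0,0,0], jaw=[1,1,1,1,1,1,1,1,1,1,1,1,1,1,1,1])

```text
t: 24.38
eef_pos: [537.3, 91.1, 254.0]
tcp_rot: [-0.849, 1.57, -2.42]
ft_force: [0.3, -0.2, -2.9]
opening: 0.333
```

```bash
python3 v.py 16; python3 - <<'E'
import cv2,numpy as np
a=cv2.imread('pics/scene16.png')[140:225,265:350];b=cv2.imread('pics/side16.png')[120:250,270:360]
cv2.imwrite('pics/e16.png',np.hstack([cv2.resize(a,None,fx=6,fy=6,interpolation=2)[:510],cv2.resize(b,None,fx=3.923,fy=3.923,interpolation=2)[:510]]))
E
```

```text
[537.31585742  91.07784069 253.99501564] [-0.2177312  -1.20960571 -3.08573124] [ 0.10664033  0.05698246 -0.02591539] 0.33292755047188416
```

View pics/e16.png

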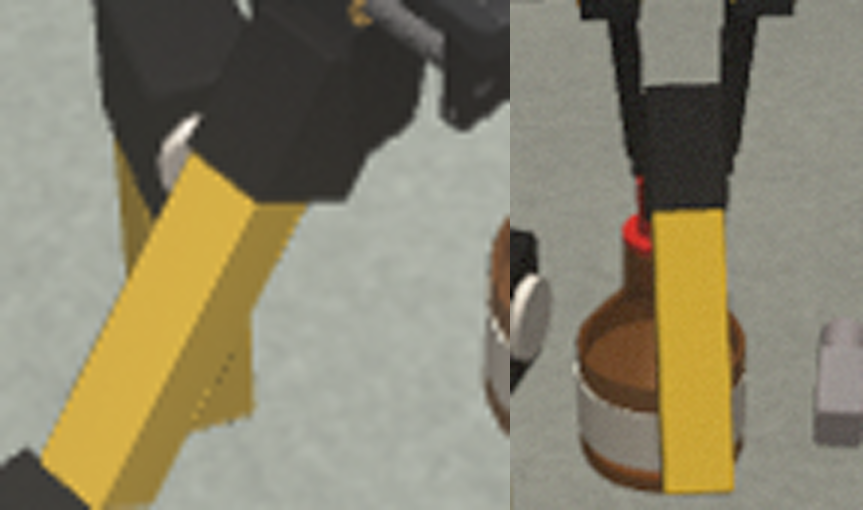

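View pics/c16.png

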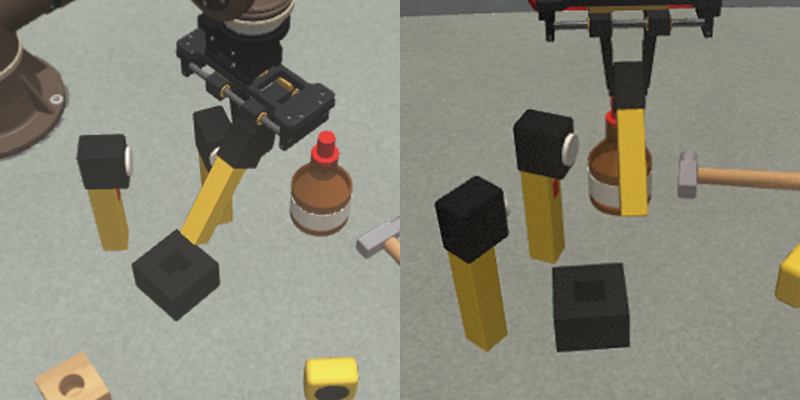

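```bash
python3 - <<'E'
from fit import *
S=lambda L:np.array(L)/6+[265,140]
D=lambda L:(np.array(L)-[510,0])/3.923+[270,120]
Lsc=[(14,-14,-135),(14,14,-135),(-14,14,-135),(15,14,-25),(15,-14,-25)]
usc=S([(41,462),(100,511),(155,503),(255,204),(192,152)])
Lsd=[(14,-14,-135),(14,14,-135),(15,-14,-25),(15,14,-25)]
usd=D([(664,493),(734,491),(653,210),(724,208)])
p=fit(Lsc,usc,Lsd,usd,0,0)
rel(p,[538.7,225.8,150]); rel(np.r_[537.3,p[1:4],0],[537.2,226.3,150])
s=env.state();print(s['t'],s['qvel'].round(3),s['ft_force'])
a=cv2.imread('pics/scene0.png')[140:240,320:420].astype(int);b=cv2.imread('pics/scene16.png')[140:240,320:420].astype(int)
print('flask body diff',np.abs(a-b)[50:].mean())
E
```

```text
head [539.7  72.4 270.5] tilt 37.5 yaw -0.5
[-0.4 -0.5 -0.   0.5  0.5  0.5  0.2 -0.2 -0.3 -0.4 -0.3  0.   0.1 -0.2
 -0.   0.1  0.2  0.1]
ahead 161.0 lat -2.5 z -2.1
ahead 161.5 lat -0.1 z -1.8
24.475 [ 0.    -0.001  0.001 -0.001  0.001  0.002] [-0.05697604  0.27925147 -3.37248283]
flask body diff 5.990666666666667
```

```bash
python3 -c "
from cell import env
print(env.job_done())"
```

```text
the job is handed in; nothing more can be done
None
```

I set the red stopper in the flask neck and let go of it. I then drew the smallest lamp from its dock and left it held still, aimed at the stopper. I handed the job in at about 24.5 s of the 64 s; the hand-in gives no verdict.

- **Stopper:** the pictures after release show it upright, with the flange on the rim. I measured the knob top about 165 mm up, as it should be when fully home. Before insertion the cameras disagreed by about 1.8 mm on where the neck was, so I aimed between them. The plug went in with almost no force.
- **Tipping the lamp:** the moves cannot tilt the tool, so I pressed the lamp's handle against the dock's edge and it turned in the grip. It then stayed tilted when lifted.
- **Final aim:** the lamp is tipped about 37.5°, short of 45° but inside the allowed 30–60°. The head is 270 mm up, and the knob is about 161 mm ahead of the lens and within 3 mm of its axis each way. The two tilt readings, about 2 s apart, were 38.0° and 37.5°, within measuring error.
- **Surroundings:** the lamp looks clear of everything but the gripper. In the pictures the flask, hammer and tape look unmoved. The filler jar is outside my final crops, so I did not check it again, but nothing went near it after the stopper was picked up. A rough picture comparison of the flask area was inconclusive, so for the flask I went by eye.

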